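Set up and start the bench mill

ROBOT

A 6-joint arm with a two-finger parallel gripper is mounted at the origin on the work surface. World frame = base frame: x ahead of the robot, y to its left, z up, the work surface at z = 0. Lengths are in m, angles in rad, forces in N, time in s.
With the tool pointing down it reaches from about 0.3 to 0.875 m from the base axis. Payload 6.4 kg.
Tool frame: the origin (TCP) lies midway between the tips of the shut fingers; the grasp point (between the pads) lies 19 mm behind it; z points along the fingers, y is the line along which they close (so a half turn about z gives the same grasp; the last joint's range is limited). The gripper opens to 85 mm and grips with 20 to 120 N. Pads are 22 mm wide; open, the fingers measure 114 mm over their backs; the gripper's body (76 mm by 85 mm) begins 54 mm behind the grasp point. The pads swing forward as they close: fully open they stand 13 mm farther back than shut.
Start: joints at [-1.414, 0.181, 1.607, -0, 1.354, -0.206], TCP at [0.204, -0.538, 0.231] pointing down, gripper open.
Joint ranges: [-2.99, 2.99], [-0.89, 2.07], [0.3, 2.58], [-1.14, 4.28], [0, 2.63], [-3.12, 3.12]. Speed limits (rad/s): [2.57, 2.57, 3.01, 3.14, 3.14, 3.14].

INTERFACE

Orientations are given as a unit quaternion [x, y, z, w].
In Python, from workcell import r gives the robot as it stands.
- The arm moves only by the shell command python3 jog.py 'ROWS' [FORCE]. ROWS is a JSON list of rows, 1 to 12 of them, each of 5 numbers: dx, dy, dz in shares of the most that a row can go, 1 being 50 mm, then a turn about the tool's z in a scale on which 1.0 is pi rad, then the finger opening in m; each row shifts and turns the commanded pose from where the row before left it, along the tool's axes as they then stand; what a row does not reach is not made up. A row lasts 1/10 s, in which the tool goes at most 0.05 m and 0.15 rad, less where a joint would pass 70% of its speed; a pose out of reach is approached as far as the arm can. The fingers move at their own pace and stop on an object; FORCE is the grip in N (left out, the last holds). Time passes only in rows, so rows that do not move let the fingers close. It prints the time, the measured TCP pose, the force, the opening and the grip force at its end. Input that does not fit is refused with a message, and nothing moves.
- r.get_state(): the state, without advancing time (a new reading comes with each control period).
- r.grab_frame(name): name is "side" or "top"; returns a dict with "pixels" (384x512x3 uint8, blue, green, red), "fx", "fy", "cx", "cy" (pixels), "k1" (the pictures are not rectified: a ray, as slopes to the right and down, at radius r is drawn at 1 + k1 r^2 times it, then the intrinsics apply), "rvec" (rotation vector, rad) and "tvec" (3), from world to camera coordinates, as OpenCV has them. Camera axes: x right, y down, z forward; pixel columns grow to the right and rows downward; lengths in m; the calibration is good to about 2 mm. A picture is of the moment at which its call begins. There is no depth.
- r.finish_job(): hands the job in; it is judged then, once.
The state is a dict: "time": time; "joints": joint angles; "dq": joint speeds; "joint_torque": joint torques, N m; "tool_pos": TCP position; "ee_rot": TCP orientation; "ft_force": force on the tool from outside, world axes, zero at the start; "torque": the same for the moment, N m; "finger_gap": finger opening in m; "finger_force": force on a finger pad.
Only numpy, scipy, OpenCV 4.12 (cv2) and the standard library are available. Lean on these libraries where they do the work, as an engineer would, in place of code of your own. Each camera call takes 0.05 s, during which the arm holds its last target. There are 200 camera calls.

TASK

Set up the bench mill and start it: turn its black adjustment ring clockwise until the burrs touch, then back it off four clicks. Then put every white ceramic bar into the hopper, close the orange lid, and press the blue, yellow and green keys on the console in that order, one at a time, each fully down and released. Never press the red key, and leave the other things on the bench where they are.

Things in the scene. Friction and masses are not known exactly. Their poses are not given: they have to be found in the camera images.
- mill: the white bench mill, fixed, a block 180 (x) by 280 (y) mm whose flat deck is 130 mm high; origin at the centre of its underside, x pointing away from the robot side, y along its length. The ring is on its deck at y = +75 mm, the steel hopper at y = -70 mm. A 50 mm chute sticks out 25 mm at the front below the hopper, for looks only
- ring_grip (a point): on the axis of the black adjustment ring, at gripping height: the ring is a round drum 50 mm in diameter, 34 mm tall, from 10 to 44 mm above the deck, axis vertical; this point is 28 mm above the deck and can be gripped across the diameter at any yaw with 25 mm or more free all round. A white line on its top shows its angle
- ring (a joint): angle of the ring, rad: 0 = burrs touching (hard stop, white line at the long red mark at the mill's front), growing counter-clockwise seen from above (gap opens), up to 3.0. One click is 15 degrees (0.2618 rad), one black mark on the deck; four clicks off touch are 1.047 rad. Clicks are marked, not felt; the ring turns stiffly (0.08 N m) and stays where it is left
- hopper_in (a point): centre of the inner floor of the mill's square steel hopper, 110 by 110 mm inside, walls 5 mm thick and 80 mm tall, open on top (rim 210 mm above the bench) while the lid is open; its axes are the mill's
- lid (a joint): angle of the orange hopper lid, rad: 0 = shut flat on the rim, 1.95 = fully open, leaning out past upright. It is hinged on the hopper's -y side (mill frame), turns about the mill's x axis and, once pushed past upright towards the hopper, falls shut under its own weight
- lid_hinge (a point): middle of the lid's hinge line, on the hopper's rim, 60 mm to the mill's -y side of the hopper's centre; does not move with the lid. The lid is a plate 122 by 122 by 6 mm, 120 g, its outer face 6 mm above the rim when shut
- key_blue (a joint): travel of the blue key, m: 0 = up, 0.006 = fully down; springs back; 4 N hold it fully down
- key_blue_top (a point): centre of the top face of the blue round key, 28 mm in diameter, 53 mm above the bench, pressed straight down; the four keys stand in a square 54 mm apart on the fixed grey console (120 by 120 by 35 mm), and which colour is where varies
- key_yellow (a joint): travel of the yellow key, m: 0 = up, 0.006 = fully down; springs back; 4 N hold it fully down
- key_yellow_top (a point): centre of the top face of the yellow round key, 28 mm in diameter, 53 mm above the bench, pressed straight down; the four keys stand in a square 54 mm apart on the fixed grey console (120 by 120 by 35 mm), and which colour is where varies
- key_green (a joint): travel of the green key, m: 0 = up, 0.006 = fully down; springs back; 4 N hold it fully down
- key_green_top (a point): centre of the top face of the green round key, 28 mm in diameter, 53 mm above the bench, pressed straight down; the four keys stand in a square 54 mm apart on the fixed grey console (120 by 120 by 35 mm), and which colour is where varies
- key_red (a joint): travel of the red key, m: 0 = up, 0.006 = fully down; springs back; 4 N hold it fully down
- key_red_top (a point): centre of the top face of the red round key, 28 mm in diameter, 53 mm above the bench, pressed straight down; the four keys stand in a square 54 mm apart on the fixed grey console (120 by 120 by 35 mm), and which colour is where varies
- bar0: a white ceramic bar, loose, 64 (its x) by 20 by 20 mm, 80 g, origin at its centre; lies flat on the bench at the start, or is absent
- bar1: a white ceramic bar, loose, 64 (its x) by 20 by 20 mm, 80 g, origin at its centre; lies flat on the bench at the start, or is absent
- bar2: a white ceramic bar, loose, 64 (its x) by 20 by 20 mm, 80 g, origin at its centre; lies flat on the bench at the start, or is absent
- bar3: a white ceramic bar, loose, 64 (its x) by 20 by 20 mm, 80 g, origin at its centre; lies flat on the bench at the start, or is absent
- jar: bystander, to be left alone: a jar with blue cap, 48 mm in diameter, 70 mm tall; origin under it
- bowl: bystander, to be left alone: a blue ceramic bowl, 80 mm across, 35 mm tall; origin under it
- brush: bystander, to be left alone: a brush 160 mm long, lying along its x; origin under it
- spatula: bystander, to be left alone: a spatula 200 mm long, lying along its x; origin under it
- beaker: bystander, to be left alone: a clear beaker 70 mm across, 90 mm tall; origin under it
- bottle: bystander, to be left alone: a white bottle with red cap, 56 mm in diameter, 140 mm tall; origin under it

How it is judged:
On the way, in this order (a step that is already met when the one before it is completed fails the run):
1. the adjustment ring is turned fully home: the burrs touch (value of joint ring below 0.035 rad), for 0.2 s.
2. the ring is backed off four clicks (value of joint ring between 0.9372 and 1.1572 rad), for 0.4 s.
3. every bar present is in the hopper (all of step 2 and x of bar0 in the frame of hopper_in between -0.056 and 0.056 m and y of bar0 in the frame of hopper_in between -0.056 and 0.056 m and z of bar0 in the frame of hopper_in between 0 and 0.08 m and x of bar1 in the frame of hopper_in between -0.056 and 0.056 m and y of bar1 in the frame of hopper_in between -0.056 and 0.056 m and z of bar1 in the frame of hopper_in between 0 and 0.08 m and x of bar2 in the frame of hopper_in between -0.056 and 0.056 m and y of bar2 in the frame of hopper_in between -0.056 and 0.056 m and z of bar2 in the frame of hopper_in between 0 and 0.08 m and x of bar3 in the frame of hopper_in between -0.056 and 0.056 m and y of bar3 in the frame of hopper_in between -0.056 and 0.056 m and z of bar3 in the frame of hopper_in between 0 and 0.08 m), for 0.2 s.
4. the lid is shut over the bars (all of step 3 and value of joint lid below 0.06 rad), for 0.2 s.
5. the blue key is pressed, alone (value of joint key_blue above 0.004 m and value of joint each of key_yellow, key_green, key_red below 0.002 m), for 0.05 s.
6. then the yellow key, alone (value of joint key_yellow above 0.004 m and value of joint each of key_blue, key_green, key_red below 0.002 m), for 0.05 s.
7. then the green key, alone (value of joint key_green above 0.004 m and value of joint each of key_blue, key_yellow, key_red below 0.002 m), for 0.05 s.
At the end, for the whole second after the job is handed in: the ring stands four clicks off touch (1.047 rad, within 0.11), every bar present lies at rest inside the hopper, the lid is shut (under 0.06 rad), and all four keys are up (all of step 4 and value of joint each of key_blue, key_yellow, key_green, key_red below 0.0015 m and linear speed of each of bar0, bar1, bar2, bar3 below 0.03 m/s).
It fails at once if the red key is pressed (value of joint key_red above 0.003 m).
It fails at once if two keys are pressed at the same time (value of joint each of key_blue, key_yellow above 0.003 m or value of joint each of key_blue, key_green above 0.003 m or value of joint each of key_blue, key_red above 0.003 m or value of joint each of key_yellow, key_green above 0.003 m or value of joint each of key_yellow, key_red above 0.003 m or value of joint each of key_green, key_red above 0.003 m).
It fails at once if the green key is pressed with the lid open or the ring not four clicks off touch (value of joint key_green above 0.003 m and (value of joint lid above 0.2 rad or value of joint ring below 0.9 rad or value of joint ring above 1.2 rad)).
It fails at once if a bystander is moved more than 50 mm (distance of any of jar, bowl, brush, spatula, beaker, bottle from where it was at the start of the episode above 0.05 m).
Of bar0, bar1, bar2, bar3 only 2 to 4 are there at a start; the rules pass over those that are not, and their reading is None.
At some moment in a run one of bar0, bar1, bar2, bar3 may be knocked a few centimetres aside while the robot is not near it.
Once in a run the grip may slacken for a moment while it holds something.
It also fails if it takes over 210 s, if anything falls off the work surface, if the arm or the gripper's body presses on something with over 40 N, if the wrist force passes 120 N, or if a joint passes its speed limit or range.

## Working session

There is one attempt and no reset: what is moved stays moved. The work goes in short steps, Python scripts to look and compute and a shell command to move; the robot and the scene stay as the last step left them, time stands still between calls to the robot, and variables do not carry over. Pictures are saved under pics/ and viewed, at most 17 in all, crops included, and the job is handed in when it is done.

```bash
ls; mkdir -p pics
cat > h.py <<'E'
import numpy as np, cv2
from workcell import r
from scipy.spatial.transform import Rotation as R
def grab(n):
    f=r.grab_frame(n); f['K']=np.array([[f['fx'],0,f['cx']],[0,f['fy'],f['cy']],[0,0,1]]); f['D']=np.array([f['k1'],0,0,0,0.])
    f['R']=cv2.Rodrigues(np.array(f['rvec'],float))[0]; f['t']=np.array(f['tvec'],float).ravel(); f['img']=np.ascontiguousarray(f['pixels']); return f
def ray(f,uv):
    p=cv2.undistortPoints(np.array(uv,float).reshape(-1,1,2),f['K'],f['D'])[:,0]
    d=np.c_[p,np.ones(len(p))]@f['R']; return -f['R'].T@f['t'], d
def onz(f,uv,z):
    c,d=ray(f,uv); return c+d*((z-c[2])/d[:,2])[:,None]
def tri(f,a,g,b):
    c1,d1=ray(f,a); c2,d2=ray(g,b); d1=d1[0];d2=d2[0]
    s=np.linalg.lstsq(np.c_[d1,-d2],c2-c1,rcond=None)[0]
    p,q=c1+s[0]*d1,c2+s[1]*d2; return (p+q)/2, np.linalg.norm(p-q)
def proj(f,P):
    return cv2.projectPoints(np.array(P,float).reshape(-1,3),np.array(f['rvec'],float),f['t'],f['K'],f['D'])[0][:,0]
E
python3 - <<'E'
from h import *
for n in('side','top'):
    f=grab(n); cv2.imwrite(f'pics/{n}0.png',f['img']); np.save(f'pics/{n}0.npy',f['img'])
    print(n,f['fx'],f['cx'],f['cy'],f['k1'],-f['R'].T@f['t'],f['R'][2])
s=r.get_state();print(s['time'],s['tool_pos'],s['ee_rot'],s['ft_force'],R.from_quat(s['ee_rot']).as_matrix())
E
```

```text
jog.py
pics
workcell.py
side 423.5117812151661 252.19912021638308 190.63429743237342 -0.13311288187337447 [0.41024264 0.86387708 0.77196724] [ 0.16624233 -0.7845369  -0.59738207]
top 383.40063435920314 258.7141819204201 193.92149684304604 -0.05757415127373461 [0.44577762 0.04766967 1.29172382] [ 0.11996342 -0.00254413 -0.99277505]
0.1 [ 0.20400365 -0.5370745   0.2304978 ] [ 9.83592722e-01  1.80401693e-01  1.23090856e-05 -7.65174238e-04] [ 0.17672155 -0.3331858  -0.21995965] [[ 9.34910458e-01  3.54883604e-01 -2.51863202e-04]
 [ 3.54883567e-01 -9.34909287e-01  1.50968078e-03]
 [ 3.00291711e-04 -1.50079846e-03 -9.99998829e-01]]
```

View pics/top0.png

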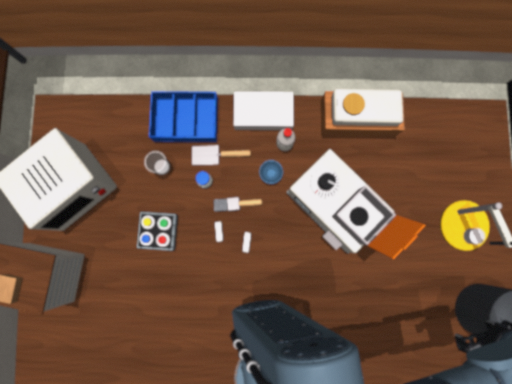

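View pics/side0.png

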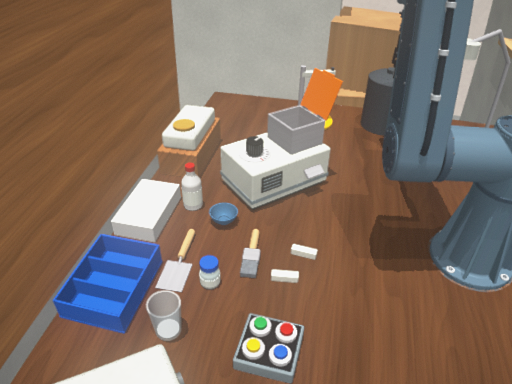

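The top view shows the console at (157,231), two bars at (219,231) and (246,242), and the mill around (345,200) with its ring at (327,182), hopper at (362,215) and open lid at (397,235). The side view shows the same two bars at (285,276) and (304,252). I'll measure these now.

Run:
```python
from h import *
t=grab('top'); s=grab('side')
def blobs(f,m,amin,box=None):
    m=m.astype(np.uint8)
    if box: k=np.zeros_like(m); k[box[1]:box[3],box[0]:box[2]]=1; m*=k
    n,l,st,c=cv2.connectedComponentsWithStats(m)
    return [(st[i,4],c[i],l==i) for i in range(1,n) if st[i,4]>=amin]
for f,n,boxes in((t,'top',((130,205,185,260),)),(s,'side',((225,300,310,384),))):
    hsv=cv2.cvtColor(f['img'],cv2.COLOR_BGR2HSV);h,S,V=cv2.split(hsv)
    for nm,m in(('blue',(h>100)&(h<130)),('yellow',(h>22)&(h<35)),('green',(h>40)&(h<85)),('red',(h<8)|(h>172))):
        for a,c,_ in blobs(f,m&(S>110)&(V>90),20,boxes[0]): print(n,nm,a,c.round(1),onz(f,c,.053)[0].round(3))
    w=(S<60)&(V>170)
    for a,c,l in blobs(f,w,30):
        if a<600:
            cn=cv2.findContours(l.astype(np.uint8),0,2)[0][0]
            P=onz(f,cn[:,0],.01 if n=='side' else .02)[:,:2]
            re=cv2.minAreaRect((P*1000).astype(np.float32)); print(n,'white',a,c.round(1),onz(f,c,.012)[0].round(3),np.round(re,1).tolist() if 0 else re)
cv2.imwrite('pics/c1.png',cv2.resize(t['img'][140:265,280:430],None,fx=5,fy=4.8,interpolation=2))
cv2.imwrite('pics/c2.png',cv2.resize(s['img'][60:205,210:345],None,fx=4.1,fy=4.1,interpolation=2))
```

```text
top blue 40 [145.2 238.3] [0.448 0.409 0.053]
top yellow 39 [147.  221.6] [0.502 0.406 0.053]
top green 31 [163.5 222.6] [0.499 0.352 0.053]
top red 39 [162.  239.4] [0.445 0.355 0.053]
top white 70 [283.7 138.5] [ 0.793 -0.04   0.012] ((792.1546020507812, -41.79954528808594), (46.749271392822266, 32.966060638427734), 58.79046630859375)
top white 512 [205.1 154.8] [0.733 0.228 0.012] ((731.8837890625, 227.74900817871094), (65.91674041748047, 88.459228515625), 1.3351852893829346)
top white 132 [161. 166.] [0.693 0.378 0.012] ((691.3746337890625, 375.70269775390625), (39.461021423339844, 42.83135223388672), 46.24018478393555)
top white 141 [232.8 203.2] [0.568 0.131 0.012] ((566.9066772460938, 130.29612731933594), (40.26165771484375, 39.11503219604492), 8.747769355773926)
top white 274 [502.4 224.1] [ 0.504 -0.791  0.012] ((500.9740295410156, -785.6737060546875), (150.65196228027344, 34.74162292480469), 16.726612091064453)
top white 83 [147.8 221.9] [0.503 0.415 0.012] ((503.4794921875, 413.4421691894531), (43.210391998291016, 41.88811111450195), 46.69472885131836)
top white 94 [164.2 
[... 3371 characters left out ...]
((501.61029052734375, 328.4468078613281), (42.964107513427734, 48.72771453857422), 12.758062362670898)
side white 194 [285.7 333.1] [0.445 0.337 0.012] ((445.155517578125, 330.1844787597656), (46.764671325683594, 46.40554428100586), 50.36958694458008)
side white 256 [274.7 359.7] [0.456 0.404 0.012] ((474.05621337890625, 365.7438049316406), (121.09271240234375, 119.63280487060547), 86.71435546875)
side white 206 [253.  349.3] [0.503 0.39  0.012] ((504.322509765625, 385.74395751953125), (45.05784225463867, 47.01772689819336), 13.042621612548828)
side white 220 [279.7 355.7] [0.448 0.393 0.012] ((448.22705078125, 387.3425598144531), (44.837528228759766, 46.102508544921875), 12.498029708862305)
```

View pics/c1.png

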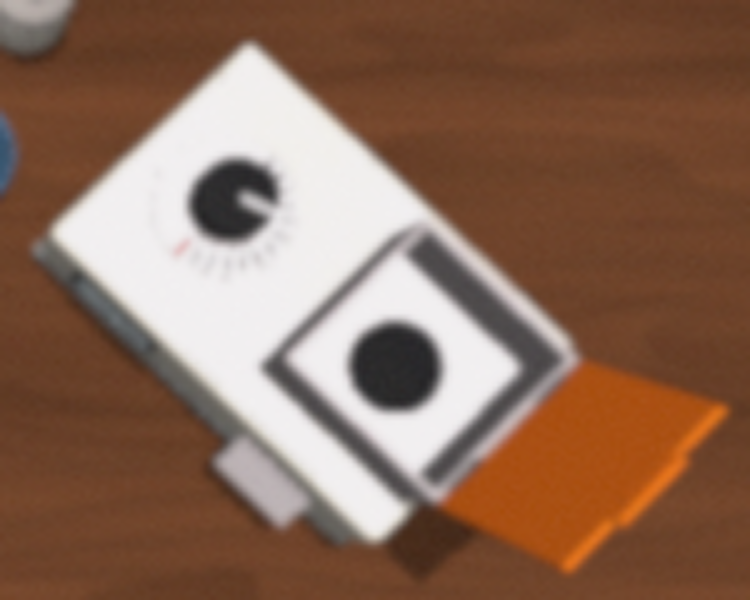

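View pics/c2.png

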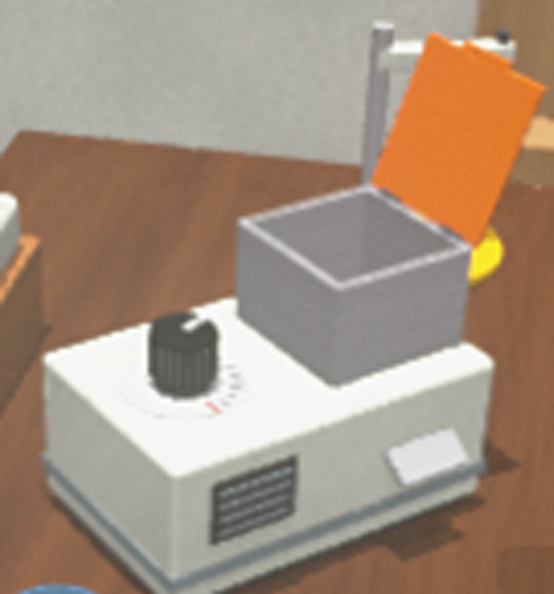

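Crop 1 gives these corners: deck (250,42), (48,235), (375,545); hopper rim (265,367), (420,225), (580,355), (437,500). The ring centre is (233,200), its line tip (270,213), and the red mark (180,247). Crop 2 shows the same corners, with the ring top at (183,330). I'll triangulate them.

Run:
```python
from h import *
t=grab('top'); s=grab('side')
T=lambda p:(280+(p[0]+.5)/5-.5,140+(p[1]+.5)/4.8-.5)
S=lambda p:(210+(p[0]+.5)/4.1-.5,60+(p[1]+.5)/4.1-.5)
pts={'d++':((250,42),(45,358),(90,140)),'d-+':((48,235),(175,475),(-90,140)),'d--':((375,545),(492,352),(-90,-140)),
'h-+':((265,367),(340,288),(-60,-10)),'h++':((420,225),(240,222),(60,-10)),'h+-':((580,355),(370,188),(60,-130)),'h--':((437,500),(468,245),(-60,-130)),
'ring':((233,200),(183,330),(0,75)),'red':((180,247),(212,407),None),'lidtipA':((725,408),(432,35),None),'lidtipB':((570,570),(543,88),None)}
M=[];W=[]
for k,(a,b,m) in pts.items():
    p,e=tri(t,T(a),s,S(b)); print(k,p.round(4),round(e,4))
    if m: M.append(m);W.append(p[:2])
    pts[k]=p
M=np.array(M)/1000;W=np.array(W);mc,wc=M.mean(0),W.mean(0)
U,_,V=np.linalg.svd((M-mc).T@(W-wc)); Rm=(U@V).T
o=wc-Rm@mc; print('mill',o,np.arctan2(Rm[1,0],Rm[0,0]),'res',(W-(M@Rm.T+o)).round(4).tolist())
for n,m in(('ring',(0,.075)),('hopper',(0,-.07)),('hinge',(0,-.13))): print(n,(Rm@m+o).round(4))
c=onz(t,[T((233,200))],.174)[0];l=onz(t,[T((270,213))],.174)[0]
v=Rm.T@(l-c)[:2]; print('line angle ccw from -x', np.arctan2(v[1],v[0])-np.pi, np.linalg.norm(v))
rr=onz(t,[T((180,247))],.13)[0]; v=Rm.T@(rr[:2]-(Rm@(0,.075)+o)); print('red', np.arctan2(v[1],v[0]),v)
q=r.get_state(); print(q['joints'])
```

```text
d++ [ 0.7303 -0.1753  0.1254] 0.0034
d-+ [ 0.6039 -0.0486  0.1277] 0.0001
d-- [ 0.4109 -0.2444  0.1361] 0.0031
h-+ [ 0.5164 -0.1635  0.2166] 0.0028
h++ [ 0.6019 -0.255   0.2108] 0.0023
h+- [ 0.5221 -0.3475  0.2055] 0.0042
h-- [ 0.4387 -0.2612  0.2105] 0.0013
ring [ 0.6214 -0.154   0.1749] 0.0021
red [ 0.5962 -0.1291  0.1318] 0.0005
lidtipA [ 0.4874 -0.3814  0.318 ] 0.0017
lidtipB [ 0.4021 -0.2977  0.3188] 0.0008
mill [ 0.56942559 -0.20830219] -0.7789499677182682 res [[-0.0015, -0.0034], [0.0002, -0.0032], [0.0039, 0.0003], [-0.0033, 0.0098], [-0.0032, 0.0026], [0.0013, -0.0045], [0.0033, -0.0026], [-0.0007, 0.0009]]
ring [ 0.6221 -0.1549]
hopper [ 0.5202 -0.2581]
hinge [ 0.4781 -0.3008]
line angle ccw from -x -4.278681694813461 0.023230467902494854
red 3.1318607455848007 [-0.03610381  0.00035137]
[-1.41428916e+00  1.81075948e-01  1.60732074e+00 -1.89757945e-05
  1.35377976e+00 -2.06311985e-01]
```

Everything checks out. The mill origin is (0.569, -0.208) with yaw -0.779. The ring is at (0.622, -0.155), about 2.0 rad open. Deck, rim and ring heights match the text. I'll raise the arm, turn 1 rad counter-clockwise, then go to the ring.

The rows are not in the units I measure in: shifts go in shares of 50 mm and turns go in shares of pi rad. I convert before sending: -0.025 m is -0.5, -0.143 rad is -0.0455.

```bash
python3 jog.py '[[0,0,-0.5,-0.0455,0.085],[0,0,-0.5,-0.0455,0.085],[0,0,-0.5,-0.0455,0.085],[0,0,-0.5,-0.0455,0.085],[0,0,-0.5,-0.0455,0.085],[0,0,-0.5,-0.0455,0.085],[0,0,-0.5,-0.0455,0.085]]' && python3 jog.py '[[0.71,0.508,0,0,0.085],[0.71,0.508,0,0,0.085],[0.71,0.508,0,0,0.085],[0.71,0.508,0,0,0.085],[0.71,0.508,0,0,0.085],[0.71,0.508,0,0,0.085],[0.71,0.508,0,0,0.085],[0.71,0.508,0,0,0.085],[0.71,0.508,0,0,0.085],[0.71,0.508,0,0,0.085]]'
cat >> h.py <<'E'
def go(x,y,z,yaw=None):
    s=r.get_state(); M=R.from_quat(s['ee_rot']).as_matrix(); y0=np.arctan2(M[1,0],M[0,0])
    print('t',round(s['time'],2),'pos',np.round(s['tool_pos'],4),'yaw',round(y0,3),'gap',round(s['finger_gap'],4),'q6',round(s['joints'][5],3),'F',np.round(s['ft_force'],1))
    print('d tool',np.round(M.T@(np.array([x,y,z])-s['tool_pos']),4),'turn',None if yaw is None else round((y0-yaw+np.pi/2)%np.pi-np.pi/2,3))
E
python3 -c "
from h import *
go(.622,-.1548,.143)"
```

```text
time: 1.0
tool_pos: [0.204, -0.5374, 0.4073]
ee_rot: [0.775, 0.633, 0.0, -0.0]
ft_force: [-0.3, -1.3, -0.1]
finger_gap: 0.0846
finger_force: 0.0
time: 2.0
tool_pos: [0.5267, -0.2409, 0.4063]
ee_rot: [0.776, 0.63, -0.0, 0.0]
ft_force: [0.5, -0.2, 0.3]
finger_gap: 0.0853
finger_force: 0.0
t 2.0 pos [ 0.5267 -0.2409  0.4063] yaw 1.364 gap 0.0853 q6 -0.427 F [ 0.5 -0.2  0.3]
d tool [0.1039 0.0755 0.2633] turn None
```

Scaled: 0.045 m is 0.9, 0.035 m is 0.7.

```bash
python3 jog.py '[[0.7,0.5,0.4,0,0.085],[0.7,0.5,0.9,0,0.085],[0.68,0.51,0.9,0,0.085],[0,0,0.9,0,0.085],[0,0,0.9,0,0.085],[0,0,0.66,0,0.085],[0,0,0.6,0,0.085],[0,0,0,0,0.085]]'
python3 - <<'E'
from h import *
go(.622,-.1548,.143)
t=grab('top');s=grab('side')
a=cv2.resize(t['img'][140:240,270:390],None,fx=3.3,fy=3.3,interpolation=2);b=cv2.resize(s['img'][90:190,190:310],None,fx=3.3,fy=3.3,interpolation=2)
cv2.imwrite('pics/r1.png',np.hstack([a,b]))
E
```

```text
time: 2.8
tool_pos: [0.6053, -0.1656, 0.1553]
ee_rot: [0.776, 0.63, -0.002, -0.004]
ft_force: [-0.8, -0.8, -1.4]
finger_gap: 0.0849
finger_force: 0.0
t 2.8 pos [ 0.6053 -0.1656  0.1553] yaw 1.364 gap 0.0849 q6 -0.249 F [-0.8 -0.8 -1.4]
d tool [0.014  0.0143 0.0122] turn None
```

View pics/r1.png

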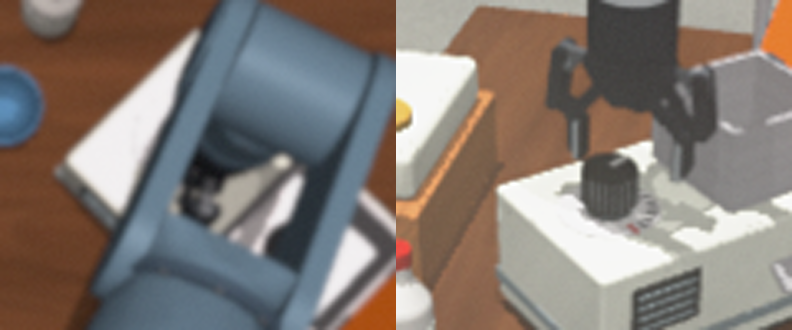

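The side view (right half) shows the fingers above and either side of the ring, short of centre by the reported offset. Those rows went over the 0.05 m limit. I'll correct that, lower and grip.

Scaled: 0.0145 m is 0.29, 0.0143 m is 0.286.

```bash
python3 jog.py '[[0.28,0.286,0,0,0.085],[0,0,0.29,0,0.085],[0,0,0,0,0.085],[0,0,0,0,0.045],[0,0,0,0,0.045],[0,0,0,0,0.045],[0,0,0,0,0.045],[0,0,0,0,0.045],[0,0,0,0,0.045],[0,0,0,0,0.045]]' 70; python3 -c "
from h import *
go(.622,-.1548,.143)"
```

```text
time: 3.9
tool_pos: [0.6229, -0.1564, 0.1476]
ee_rot: [0.776, 0.63, -0.002, -0.002]
ft_force: [-12.4, 2.3, 11.4]
finger_gap: 0.0482
finger_force: 72.5
t 3.9 pos [ 0.6229 -0.1564  0.1476] yaw 1.364 gap 0.0482 q6 -0.222 F [-12.4   2.3  11.4]
d tool [ 0.0013 -0.0012  0.0046] turn None
```

Scaled: -0.005 m is -0.1, -0.001 m is -0.02, 0.14 rad is 0.0446.

```bash
python3 jog.py '[[0,-0.02,-0.1,0.0446,0.045],[0,0,0,0.0446,0.045],[0,0,0,0.0446,0.045],[0,0,0,0.0446,0.045],[0,0,0,0.0446,0.045],[0,0,0,0.0446,0.045],[0,0,0,0.0446,0.045],[0,0,0,0.0446,0.045],[0,0,0,0.0446,0.045],[0,0,0,0.0446,0.045],[0,0,0,0.0446,0.045],[0,0,0,0.0446,0.045]]'; python3 -c "
from h import *
go(.622,-.1548,.143);print(r.get_state()['torque'])"
```

```text
time: 5.1
tool_pos: [0.6249, -0.1598, 0.148]
ee_rot: [0.987, -0.161, 0.001, 0.002]
ft_force: [11.7, -16.0, -25.2]
finger_gap: 0.0478
finger_force: 80.7
t 5.1 pos [ 0.6249 -0.1598  0.148 ] yaw -0.324 gap 0.0478 q6 1.463 F [ 11.7 -16.  -25.2]
d tool [-0.0043 -0.0038  0.005 ] turn None
[-2.01462616 -2.24228852  0.14905408]
```

Scaled: 0.0035 m is 0.07, 0.0023 m is 0.046, 0.1 rad is 0.0318.

```bash
python3 jog.py '[[0.046,0.034,0.07,0,0.045],[0,0,0,0.0318,0.045],[0,0,0,0.0318,0.045],[0,0,0,0.0318,0.045],[0,0,0,0,0.045]]'
python3 - <<'E'
from h import *
go(.622,-.1548,.143);print(r.get_state()['torque'])
s=grab('side')
cv2.imwrite('pics/r2.png',cv2.resize(s['img'][110:190,210:310],None,fx=6,fy=6,interpolation=2))
E
```

```text
time: 5.6
tool_pos: [0.6264, -0.1619, 0.1477]
ee_rot: [0.953, -0.304, 0.002, 0.002]
ft_force: [2.4, -10.4, -8.3]
finger_gap: 0.048
finger_force: 83.0
t 5.6 pos [ 0.6264 -0.1619  0.1477] yaw -0.617 gap 0.048 q6 1.756 F [  2.4 -10.4  -8.3]
d tool [-0.0077 -0.0033  0.0047] turn None
[-1.79493135 -0.79021499  0.62583979]
```

View pics/r2.png

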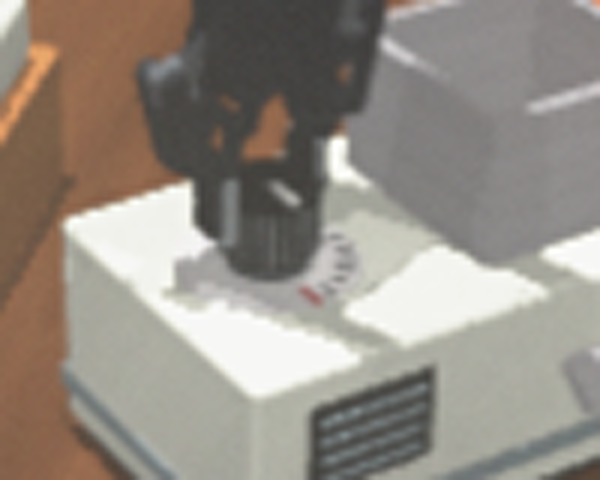

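The line on the ring, (275,182)→(298,205), now points roughly at the red mark (310,297). I'll press a bit further and watch for the torque to rise at the hard stop.

Scaled: -0.002 m is -0.04, 0.001 m is 0.02, 0.07 rad is 0.0223.

```bash
python3 jog.py '[[-0.04,0,0.02,0.0223,0.045],[-0.04,0,0,0.0223,0.045],[0,0,0,0,0.045]]'
python3 - <<'E'
from h import *
go(.622,-.160,.143);print(r.get_state()['torque'])
s=grab('side')
p=cv2.resize(s['img'][125:175,225:285],None,fx=10,fy=10,interpolation=2)
# expected line directions at ring top, angle a from mill -x
c=np.array([.622,-.158,.174]);yaw=-.779
f=s
for a in(0,.1,.2,.4): 
    d=np.array([np.cos(yaw+np.pi+a),np.sin(yaw+np.pi+a),0]); q=proj(f,[c,c+.02*d]); print(a,((q-[225,125])*10).round(0).tolist(), np.degrees(np.arctan2(*(q[1]-q[0])[::-1])).round(1))
cv2.imwrite('pics/r3.png',p)
E
```

```text
time: 5.95
tool_pos: [0.6252, -0.162, 0.148]
ee_rot: [0.929, -0.371, 0.005, 0.003]
ft_force: [10.3, -17.0, -9.0]
finger_gap: 0.0481
finger_force: 82.0
t 5.95 pos [ 0.6252 -0.162   0.148 ] yaw -0.759 gap 0.0481 q6 1.898 F [ 10.3 -17.   -9. ]
d tool [-0.0038  0.0008  0.005 ] turn None
[-3.12786713 -1.21795395 -0.04849914]
0 [[297.0, 147.0], [336.0, 178.0]] 37.9
0.1 [[297.0, 147.0], [342.0, 176.0]] 32.4
0.2 [[297.0, 147.0], [347.0, 174.0]] 27.5
0.4 [[297.0, 147.0], [356.0, 168.0]] 19.3
```

View pics/r3.png

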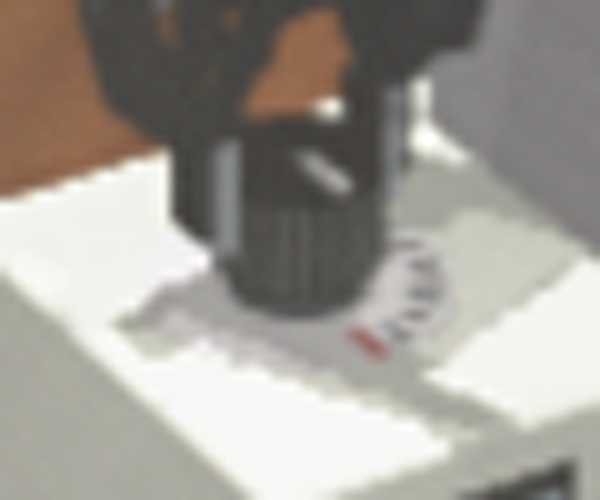

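The line now runs (303,155)→(347,188), a slope of 37°, against 38° predicted for angle 0, so the ring is essentially home. I'll push slightly more, hold, then back off 1.05 rad.

Scaled: 0.06 rad is 0.0191.

```bash
python3 jog.py '[[0,0,0,0.0191,0.045],[0,0,0,0,0.045],[0,0,0,0,0.045],[0,0,0,0,0.045]]'; python3 -c "
from h import *
go(.622,-.160,.143);print(r.get_state()['torque'])"; python3 jog.py '[[0,0,0,-0.0446,0.045],[0,0,0,-0.0446,0.045],[0,0,0,-0.0446,0.045],[0,0,0,-0.0446,0.045],[0,0,0,-0.0446,0.045],[0,0,0,-0.0446,0.045],[0,0,0,-0.0446,0.045],[0,0,0,-0.0223,0.045],[0,0,0,0,0.045],[0,0,0,0,0.085],[0,0,0,0,0.085],[0,0,0,0,0.085]]'; python3 -c "
from h import *
go(.622,-.160,.143);print(r.get_state()['torque'])"
```

```text
time: 6.4
tool_pos: [0.6244, -0.1614, 0.1479]
ee_rot: [0.918, -0.397, 0.004, 0.003]
ft_force: [6.4, -15.3, -6.0]
finger_gap: 0.0479
finger_force: 82.6
t 6.4 pos [ 0.6244 -0.1614  0.1479] yaw -0.818 gap 0.0479 q6 1.956 F [  6.4 -15.3  -6. ]
d tool [-0.0027  0.0008  0.0049] turn None
[-2.73988244 -0.71698867 -0.03758208]
time: 7.6
tool_pos: [0.6227, -0.1561, 0.1471]
ee_rot: [0.993, 0.117, -0.0, -0.0]
ft_force: [-0.8, 0.2, -0.3]
finger_gap: 0.0847
finger_force: 0.0
t 7.6 pos [ 0.6227 -0.1561  0.1471] yaw 0.234 gap 0.0847 q6 0.907 F [-0.8  0.2 -0.3]
d tool [-0.0016  0.0036  0.0041] turn None
[-0.00868263  0.02155084  0.04931528]
```

Scaled: -0.045 m is -0.9, -0.03 m is -0.6, 0.086 rad is 0.0274.

```bash
python3 jog.py '[[0,0,-0.9,0,0.085],[0,0,-0.9,0,0.085],[0,0,-0.9,0,0.085],[0,0,-0.9,0.0274,0.085],[-0.6,0.76,0,0.0274,0.085],[-0.6,0.76,0,0.0274,0.085],[-0.6,-0.76,0,0.0274,0.085],[-0.6,-0.76,0,0,0.085],[-0.6,-0.76,0,0,0.085],[-0.6,-0.76,0,0,0.085]]'
python3 - <<'E'
from h import *
go(.441,.084,.2,-.11)
s=grab('side');t=grab('top')
c=np.array([.622,-.157,.174]);yaw=-.779;o=[[225,125],[300,160]]
for f,oo in((s,o[0]),(t,o[1])):
  for a in(.85,1.047,1.25): 
    d=np.array([np.cos(yaw+np.pi+a),np.sin(yaw+np.pi+a),0]); q=proj(f,[c,c+.02*d]); print(a,((q-oo)*8).round(0).tolist(), np.degrees(np.arctan2(*(q[1]-q[0])[::-1])).round(1))
b=cv2.resize(s['img'][125:175,225:275],None,fx=8,fy=8,interpolation=2);a=cv2.resize(t['img'][160:210,300:350],None,fx=8,fy=8,interpolation=2)
cv2.imwrite('pics/r4.png',np.hstack([b,a]))
E
```

```text
time: 8.6
tool_pos: [0.4637, -0.0748, 0.3267]
ee_rot: [0.998, -0.056, 0.0, -0.0]
ft_force: [0.6, 1.1, 0.1]
finger_gap: 0.0848
finger_force: 0.0
t 8.6 pos [ 0.4637 -0.0748  0.3267] yaw -0.111 gap 0.0848 q6 1.268 F [0.6 1.1 0.1]
d tool [-0.0402 -0.1553  0.1268] turn -0.001
0.85 [[237.0, 119.0], [293.0, 124.0]] 4.9
1.047 [[237.0, 119.0], [294.0, 119.0]] -0.7
1.25 [[237.0, 119.0], [292.0, 113.0]] -6.7
0.85 [[217.0, 166.0], [221.0, 220.0]] 85.2
1.047 [[217.0, 166.0], [232.0, 218.0]] 73.9
1.25 [[217.0, 166.0], [242.0, 214.0]] 62.4
```

View pics/r4.png

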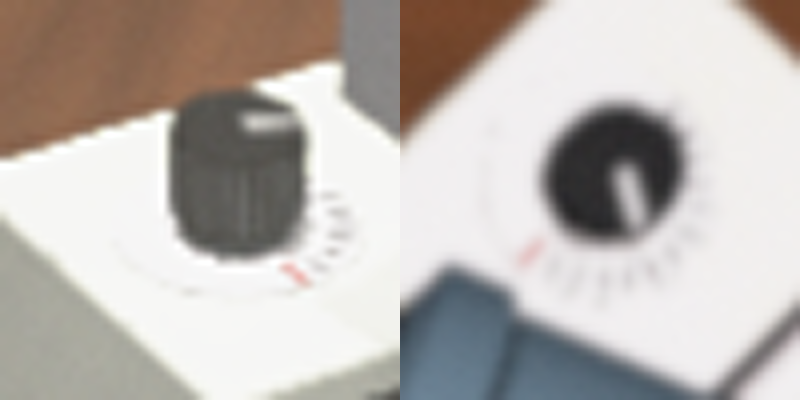

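The line reads about -3° in the side view and 72° in the top view, which is 1.09 to 1.12 rad. That's near the target, so I'll refine it numerically.

Run:
```python
from h import *
yaw=-.779
for n,c0,rad in(('top',(327,181),7.0),('side',(254.5,141),7.5)):
    A=[]
    for _ in range(3):
        f=grab(n);g=cv2.cvtColor(f['img'],cv2.COLOR_BGR2GRAY).astype(float)
        dk=(g<75).astype(np.uint8); k=np.zeros_like(dk); cv2.circle(k,(int(c0[0]),int(c0[1])),14,1,-1)
        yy,xx=np.mgrid[:g.shape[0],:g.shape[1]]
        nn,l,st,cc=cv2.connectedComponentsWithStats(dk*k); i=1+st[1:,4].argmax(); blob=(l==i).astype(np.uint8)
        hull=cv2.convexHull(cv2.findContours(blob,0,1)[0][0]); m=np.zeros_like(dk); cv2.drawContours(m,[hull],-1,1,-1); m=cv2.erode(m,np.ones((2,2),np.uint8)) if n=='top' else m
        if n=='side': m[148:]=0
        w=np.clip(g-95,0,None)*m
        ys,xs=np.nonzero(w>0); P=onz(f,np.c_[xs,ys],.174)[:,:2]; W=w[ys,xs]
        mu=(P*W[:,None]).sum(0)/W.sum(); C=((P-mu)*W[:,None]).T@(P-mu); ev,V=np.linalg.eigh(C); a=np.arctan2(V[1,1],V[0,1])
        A.append(((a-yaw)%np.pi))
    print(n,np.round(A,3),len(W),mu.round(4),np.sqrt(ev/W.sum()).round(4))
    (x,y),rr=cv2.minEnclosingCircle(hull); print('ring c',x,y,rr,onz(f,[(x,y)],.165).round(4))
```

```text
top [0.998 0.994 0.999] 27 [ 0.6123 -0.1606] [0.0024 0.0055]
ring c 326.5 181.5 7.905794143676758 [[ 0.6212 -0.1568  0.165 ]]Traceback (most recent call last):
  File "<stdin>", line 9, in <module>
ValueError: attempt to get argmax of an empty sequence
```

Commanded rotation from the stop was 1.052 rad, and the images are consistent with about 1.05 within their noise. Next I'll re-measure the bars and check the area the arm hid earlier.

```bash
cat >> h.py <<'E'
def bars():
    t=grab('top');s=grab('side')
    for f,n in((t,'top'),(s,'side')):
        hsv=cv2.cvtColor(f['img'],cv2.COLOR_BGR2HSV); m=((hsv[...,1]<70)&(hsv[...,2]>160)).astype(np.uint8)
        for c in cv2.findContours(m,0,1)[0]:
            if not 60<cv2.contourArea(c)<500: continue
            P=onz(f,c[:,0],.02)[:,:2]; (x,y),(w,h),a=cv2.minAreaRect((P*1000).astype(np.float32))
            if w<h: w,h,a=h,w,a+90
            if 50<w<80 and h<45 and .1<x/1000<.9 and abs(y)<700:
                M=cv2.moments(c); uv=(M['m10']/M['m00'],M['m01']/M['m00'])
                print(n,np.round(uv,1),'c@.012',onz(f,uv,.012)[0].round(4),'size',round(w),round(h),'yaw',round(np.radians((a+90)%180-90),3))
    return t,s
E
python3 - <<'E'
from h import *
t,s=bars()
cv2.imwrite('pics/t2.png',t['img']);go(.441,.084,.15,-.11)
E
```

```text
top [246.2 241.8] c@.012 [0.4401 0.0843 0.012 ] size 66 22 yaw -0.12
top [218.4 231.2] c@.012 [0.4744 0.1772 0.012 ] size 66 22 yaw 0.12
top [284.3 138.4] c@.012 [ 0.7929 -0.0415  0.012 ] size 52 43 yaw 1.282
side [285.8 333.8] c@.012 [0.4445 0.339  0.012 ] size 50 44 yaw 1.545
side [260.  325.2] c@.012 [0.5016 0.3297 0.012 ] size 51 42 yaw -1.348
side [284.4 275.3] c@.012 [0.4737 0.1774 0.012 ] size 65 38 yaw 0.122
side [303.6 250.8] c@.012 [0.4394 0.0848 0.012 ] size 66 39 yaw -0.111
t 9.0 pos [ 0.4657 -0.0769  0.3267] yaw -0.111 gap 0.0849 q6 1.266 F [ 0.2 -0.6  0.1]
d tool [-0.0424 -0.1572  0.1767] turn -0.001
```

View pics/t2.png

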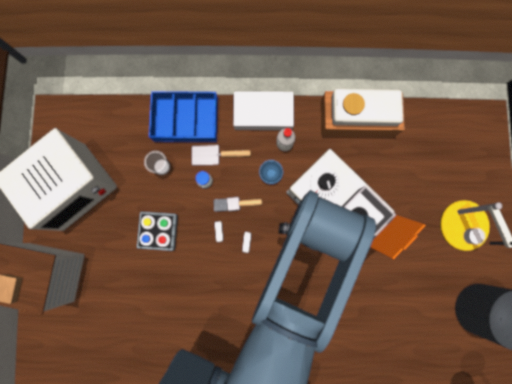

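Only two bars are present: (246,242) → (0.440, 0.0845), and (218,231) → (0.474, 0.177). The two views agree. I'll pick the nearer one.

Scaled: 0.045 m is 0.9, -0.0393 m is -0.786.

```bash
python3 jog.py '[[-0.22,-0.786,0.4,0,0.06],[-0.22,-0.786,0.4,0,0.06],[-0.22,-0.786,0.4,0,0.06],[-0.212,-0.786,0.4,0,0.06],[0,0,0.9,0,0.06],[0,0,0.9,0,0.06],[0,0,0.9,0,0.06],[0,0,0.9,0,0.06],[0,0,0.9,0,0.06],[0,0,0,0,0.06]]'; python3 -c "
from h import *
go(.4398,.0845,.005,-.116)"
```

```text
time: 10.0
tool_pos: [0.4333, 0.0848, 0.0155]
ee_rot: [0.998, -0.056, -0.008, -0.0]
ft_force: [-0.2, 0.6, -0.7]
finger_gap: 0.06
finger_force: 0.0
t 10.0 pos [0.4333 0.0848 0.0155] yaw -0.112 gap 0.06 q6 1.606 F [-0.2  0.6 -0.7]
d tool [ 0.0066 -0.0005  0.0104] turn 0.004
```

Scaled: 0.009 m is 0.18, 0.004 m is 0.08.

```bash
python3 jog.py '[[0.08,0,0.18,0,0.06],[0,0,0,0,0.06],[0,0,0,0,0.06]]'; python3 -c "
from h import *
go(.4398,.0845,.005,-.116)"
```

```text
time: 10.3
tool_pos: [0.4456, 0.0843, 0.0151]
ee_rot: [0.998, -0.055, 0.002, 0.0]
ft_force: [0.1, 0.4, 0.1]
finger_gap: 0.0602
finger_force: 0.0
t 10.3 pos [0.4456 0.0843 0.0151] yaw -0.11 gap 0.0602 q6 1.605 F [0.1 0.4 0.1]
d tool [-0.0058  0.0004  0.0101] turn 0.006
```

Scaled: 0.009 m is 0.18, -0.004 m is -0.08.

```bash
python3 jog.py '[[-0.08,0,0.18,0,0.06],[0,0,0,0,0.06],[0,0,0,0,0.015],[0,0,0,0,0.015],[0,0,0,0,0.015],[0,0,0,0,0.015],[0,0,0,0,0.015],[0,0,0,0,0.015],[0,0,0,0,0.015]]' 50; python3 -c "
from h import *
go(.4398,.0845,.25,-.116)"
```

```text
time: 11.2
tool_pos: [0.4396, 0.085, 0.0043]
ee_rot: [0.998, -0.055, 0.0, 0.0]
ft_force: [-1.6, -0.7, 5.6]
finger_gap: 0.0187
finger_force: 49.6
t 11.2 pos [0.4396 0.085  0.0043] yaw -0.11 gap 0.0187 q6 1.606 F [-1.6 -0.7  5.6]
d tool [ 0.0004  0.0004 -0.2457] turn 0.006
```

Scaled: -0.043 m is -0.86, 0.0956 rad is 0.0304.

```bash
python3 jog.py '[[0,0,-0.86,0.0304,0.015],[0,0,-0.86,0.0304,0.015],[0,0,-0.86,0.0304,0.015],[0,0,-0.86,0.0304,0.015],[0,0,-0.86,0.0304,0.015],[0,0,-0.86,0.0304,0.015],[0,0,-0.86,0.0304,0.015]]'; python3 -c "
from h import *
go(.530,-.2475,.165,-.779)"
```

```text
time: 11.9
tool_pos: [0.4386, 0.0851, 0.3064]
ee_rot: [0.924, -0.382, -0.0, -0.0]
ft_force: [0.4, 0.5, -1.1]
finger_gap: 0.0187
finger_force: 49.2
t 11.9 pos [0.4386 0.0851 0.3064] yaw -0.783 gap 0.0187 q6 2.279 F [ 0.4  0.5 -1.1]
d tool [0.2995 0.1712 0.1413] turn -0.004
```

Scaled: 0.0375 m is 0.75, 0.037 m is 0.74.

```bash
python3 jog.py '[[0.75,0.428,0,0,0.015],[0.75,0.428,0,0,0.015],[0.75,0.428,0,0,0.015],[0.75,0.428,0,0,0.015],[0.75,0.428,0,0,0.015],[0.75,0.428,0,0,0.015],[0.75,0.428,0,0,0.015],[0.74,0.428,0,0,0.015],[0,0,0,0,0.015],[0,0,0,0,0.015]]'
python3 - <<'E'
from h import *
go(.530,-.2475,.165,-.779)
s=grab('side');b=cv2.resize(s['img'][40:200,220:360],None,fx=3.5,fy=3.5,interpolation=2)
cv2.imwrite('pics/b1.png',b)
E
```

```text
time: 12.9
tool_pos: [0.5314, -0.2477, 0.3036]
ee_rot: [0.925, -0.381, -0.001, -0.0]
ft_force: [0.3, -0.2, -0.2]
finger_gap: 0.0186
finger_force: 49.2
t 12.9 pos [ 0.5314 -0.2477  0.3036] yaw -0.781 gap 0.0186 q6 1.713 F [ 0.3 -0.2 -0.2]
d tool [-0.0008  0.0009  0.1386] turn -0.002
```

View pics/b1.png

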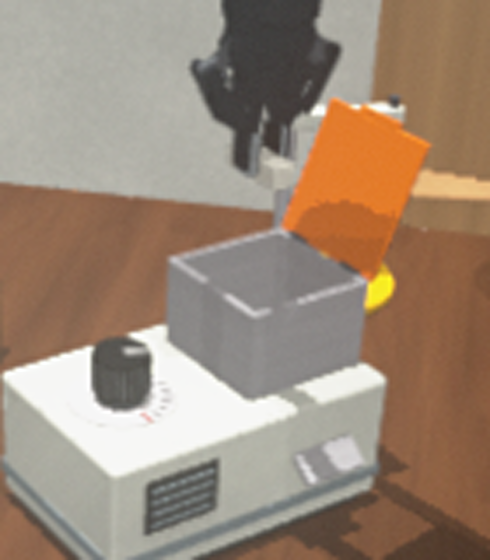

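The bar is held at (275,170) above the hopper, clear of the lid. I'll lower, release and retract.

Scaled: -0.04 m is -0.8, 0.018 m is 0.36.

```bash
python3 jog.py '[[0,0,0.8,0,0.015],[0,0,0.8,0,0.015],[0,0,0.8,0,0.015],[0,0,0.36,0,0.015],[0,0,0,0,0.015],[0,0,0,0,0.04],[0,0,0,0,0.04],[0,0,0,0,0.04],[0,0,-0.8,0,0.04],[0,0,-0.8,0,0.04],[0,0,-0.8,0,0.04],[0,0,-0.8,0,0.04]]'
python3 - <<'E'
from h import *
bars();go(.4741,.1773,.2,.121)
E
```

```text
time: 14.15
tool_pos: [0.5318, -0.2457, 0.3291]
ee_rot: [0.925, -0.379, 0.0, -0.0]
ft_force: [0.3, -0.9, 0.0]
finger_gap: 0.0398
finger_force: 0.0
top [218.4 231.2] c@.012 [0.4744 0.1772 0.012 ] size 66 22 yaw 0.12
top [284.5 138.5] c@.012 [ 0.7927 -0.0421  0.012 ] size 52 41 yaw 1.19
side [285.7 333.9] c@.012 [0.4447 0.339  0.012 ] size 50 45 yaw 1.492
side [284.3 275.3] c@.012 [0.474  0.1776 0.012 ] size 65 38 yaw 0.113
t 14.25 pos [ 0.5343 -0.2475  0.3349] yaw -0.778 gap 0.0401 q6 1.713 F [ 0.9 -0.3  0.7]
d tool [-0.3426 -0.2602  0.1311] turn -0.899
```

Scaled: -0.0343 m is -0.686, -0.026 m is -0.52.

```bash
python3 jog.py '[[-0.686,-0.52,0,0,0.06],[-0.686,-0.52,0,0,0.06],[-0.686,-0.52,0,0,0.06],[-0.686,-0.52,0,0,0.06],[-0.686,-0.52,0,0,0.06],[-0.686,-0.52,0,0,0.06],[-0.686,-0.52,0,0,0.06],[-0.686,-0.52,0,0,0.06],[-0.686,-0.52,0,0,0.06],[-0.68,-0.52,0,0,0.06]]'; python3 jog.py '[[0,0,0.9,-0.0477,0.06],[0,0,0.9,-0.0477,0.06],[0,0,0.9,-0.0477,0.06],[0,0,0.9,-0.0477,0.06],[0,0,0.9,-0.0477,0.06],[0,0,0.9,-0.0477,0.06],[0,0,0,0,0.06],[0,0,0,0,0.06],[0,0,0,0,0.06]]'
python3 - <<'E'
from h import *
bars();go(.4741,.1773,.005,.121)
E
```

```text
time: 15.25
tool_pos: [0.4693, 0.1811, 0.3268]
ee_rot: [0.925, -0.379, 0.0, -0.0]
ft_force: [0.6, 0.4, -0.1]
finger_gap: 0.0596
finger_force: 0.0
time: 16.15
tool_pos: [0.4728, 0.1792, 0.0596]
ee_rot: [0.998, 0.059, 0.002, -0.0]
ft_force: [0.5, -0.9, 0.3]
finger_gap: 0.06
finger_force: 0.0
top [332.3 239.8] c@.012 [ 0.4491 -0.2017  0.012 ] size 60 24 yaw 0.745
top [284.3 138.4] c@.012 [ 0.7929 -0.0416  0.012 ] size 52 43 yaw 1.06
side [285.9 331.3] c@.012 [0.4453 0.3328 0.012 ] size 51 45 yaw 1.492
side [283.5 275.9] c@.012 [0.4757 0.18   0.012 ] size 64 36 yaw 0.08
t 16.25 pos [0.4731 0.179  0.0598] yaw 0.119 gap 0.06 q6 1.578 F [-0.1  0.1 -0. ]
d tool [0.0005 0.0018 0.0548] turn -0.002
```

Scaled: 0.0275 m is 0.55, 0.0015 m is 0.03.

```bash
python3 jog.py '[[0,0.03,0.55,0,0.06],[0,0,0.55,0,0.06],[0,0,0,0,0.06],[0,0,0,0,0.06],[0,0,0,0,0.015],[0,0,0,0,0.015],[0,0,0,0,0.015],[0,0,0,0,0.015],[0,0,0,0,0.015],[0,0,0,0,0.015],[0,0,0,0,0.015]]' 50; python3 jog.py '[[0,0,-0.9,0.0477,0.015],[0,0,-0.9,0.0477,0.015],[0,0,-0.9,0.0477,0.015],[0,0,-0.9,0.0477,0.015],[0,0,-0.9,0.0477,0.015],[0,0,-0.9,0.0477,0.015],[0,0,-0.9,0,0.015],[0,0,0,0,0.015]]'
python3 - <<'E'
from h import *
go(.510,-.2675,.165,-.779)
E
```

```text
time: 17.35
tool_pos: [0.4724, 0.1772, 0.0033]
ee_rot: [0.998, 0.06, 0.001, -0.0]
ft_force: [-1.0, -0.3, 6.9]
finger_gap: 0.0187
finger_force: 50.2
time: 18.15
tool_pos: [0.474, 0.1776, 0.3248]
ee_rot: [0.925, -0.38, 0.006, -0.003]
ft_force: [0.7, 1.0, -0.7]
finger_gap: 0.0191
finger_force: 49.3
t 18.15 pos [0.474  0.1776 0.3248] yaw -0.779 gap 0.0191 q6 2.474 F [ 0.7  1.  -0.7]
d tool [0.337  0.293  0.1595] turn -0.0
```

The rows are not in the units I measure in: shifts go in shares of 50 mm and turns go in shares of pi rad. I convert before sending: 0.0337 m is 0.674, 0.0293 m is 0.586.

```bash
python3 jog.py '[[0.674,0.586,0,0,0.015],[0.674,0.586,0,0,0.015],[0.674,0.586,0,0,0.015],[0.674,0.586,0,0,0.015],[0.674,0.586,0,0,0.015],[0.674,0.586,0,0,0.015],[0.674,0.586,0,0,0.015],[0.674,0.586,0,0,0.015],[0.674,0.586,0,0,0.015],[0.674,0.586,0,0,0.015],[0,0,0,0,0.015],[0,0,0,0,0.015]]'
python3 - <<'E'
from h import *
go(.510,-.2675,.165,-.779)
E
```

```text
time: 19.35
tool_pos: [0.5042, -0.2688, 0.3157]
ee_rot: [0.925, -0.381, -0.001, -0.0]
ft_force: [-0.0, 0.5, -0.9]
finger_gap: 0.0188
finger_force: 49.3
t 19.35 pos [ 0.5042 -0.2688  0.3157] yaw -0.781 gap 0.0188 q6 1.655 F [-0.   0.5 -0.9]
d tool [ 0.0035 -0.005   0.1507] turn -0.002
```

Scaled: -0.045 m is -0.9, 0.04 m is 0.8.

```bash
python3 jog.py '[[0.07,-0.1,0,0,0.015],[0,0,0.8,0,0.015],[0,0,0.8,0,0.015],[0,0,0.7,0,0.015],[0,0,0.5,0,0.015],[0,0,0,0,0.015],[0,0,0,0,0.04],[0,0,0,0,0.04],[0,0,0,0,0.04],[0,0,-0.9,0,0.04],[0,0,-0.9,0,0.04],[0,0,-0.9,0,0.04]]'; python3 jog.py '[[0,-0.4,-0.9,0,0.04],[0,-0.8,-0.4,0,0.02],[0,-0.9,0,0,0.0],[0,-0.9,0,0,0.0],[0,0,0,0,0],[0,0,0,0,0]]'
python3 - <<'E'
from h import *
go(.440,-.335,.33,-.779)
t=grab('top');s=grab('side')
a=cv2.resize(t['img'][140:265,300:430],None,fx=3,fy=3,interpolation=2);b=cv2.resize(s['img'][80:205,210:345],None,fx=3,fy=3,interpolation=2)
cv2.imwrite('pics/b2.png',np.hstack([a,b]));bars()
E
```

```text
time: 20.55
tool_pos: [0.5109, -0.2672, 0.3149]
ee_rot: [0.925, -0.38, 0.001, 0.0]
ft_force: [1.0, -0.9, -0.7]
finger_gap: 0.0402
finger_force: 0.0
time: 21.15
tool_pos: [0.6168, -0.1596, 0.3777]
ee_rot: [0.925, -0.379, 0.001, 0.0]
ft_force: [-1.2, 0.1, 0.4]
finger_gap: -0.0
finger_force: 0.0
t 21.15 pos [ 0.6168 -0.1596  0.3777] yaw -0.777 gap -0.0 q6 1.909 F [-1.2  0.1  0.4]
d tool [-0.003   0.249   0.0477] turn 0.002
side [285.6 333.7] c@.012 [0.4449 0.3388 0.012 ] size 50 45 yaw 1.55
```

View pics/b2.png

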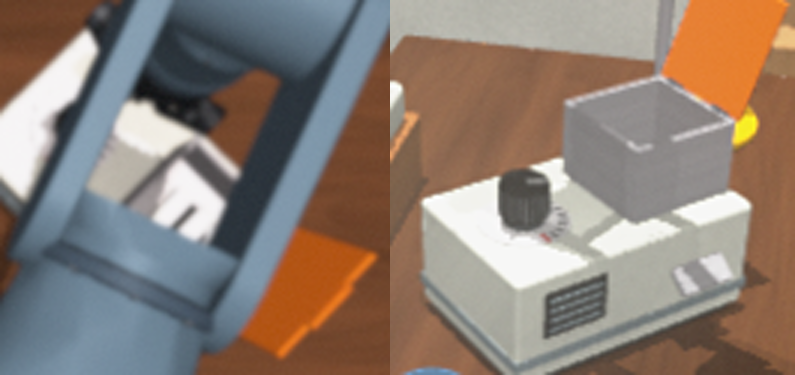

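The hopper in the top view shows bars over the dark hole at about (190,215), and no bars remain on the bench. The ring line is unchanged at (535,183). I'll go behind the lid and check the hopper again from there.

Scaled: 0.0433 m is 0.866.

```bash
python3 jog.py '[[0,0.866,0,0,0],[0,0.866,0,0,0],[0,0.866,0,0,0],[0,0.866,0,0,0],[0,0.866,0,0,0],[0,0.866,0,0,0],[0,0.866,0,0,0],[0,0,0,0,0],[0,0,0,0,0]]'
python3 - <<'E'
from h import *
go(.404,-.375,.278,-.779)
t=grab('top');s=grab('side')
a=cv2.resize(t['img'][140:265,280:410],None,fx=3,fy=3,interpolation=2);b=cv2.resize(s['img'][60:185,230:365],None,fx=3,fy=3,interpolation=2)
cv2.imwrite('pics/b3.png',np.hstack([a,b]));bars()
E
```

```text
time: 22.25
tool_pos: [0.4018, -0.3772, 0.3771]
ee_rot: [0.924, -0.382, 0.0, -0.0]
ft_force: [-0.1, 1.6, -0.8]
finger_gap: -0.0
finger_force: 0.0
t 22.25 pos [ 0.4018 -0.3772  0.3771] yaw -0.784 gap -0.0 q6 1.385 F [-0.1  1.6 -0.8]
d tool [-0.     -0.0031  0.0991] turn -0.005
top [332.3 239.9] c@.012 [ 0.4488 -0.2018  0.012 ] size 58 24 yaw 0.78
top [476.1 235.2] c@.012 [ 0.4666 -0.6945  0.012 ] size 53 44 yaw -1.568
top [284.3 138.5] c@.012 [ 0.7927 -0.0415  0.012 ] size 51 41 yaw 1.19
side [285.7 333.9] c@.012 [0.4447 0.339  0.012 ] size 50 45 yaw 1.492
side [260.  325.2] c@.012 [0.5017 0.3297 0.012 ] size 51 42 yaw -1.348
```

View pics/b3.png

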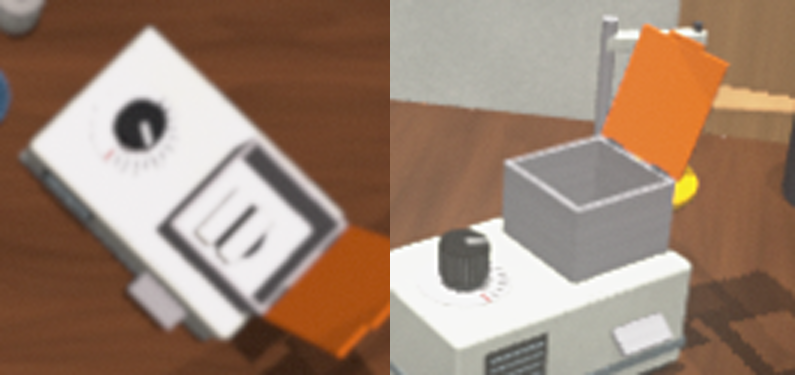

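Both bars lie in the hopper on either side of the dark slot at (240,235). I'll lower behind the lid and push it over.

Scaled: 0.04 m is 0.8, -0.03 m is -0.6.

```bash
python3 jog.py '[[0,0,0.8,0,0],[0,0,0.8,0,0],[0,0,0.4,0,0],[0,0,0,0,0],[0,-0.6,0,0,0],[0,-0.4,0,0,0],[0,-0.4,0,0,0],[0,-0.4,0,0,0],[0,-0.4,0,0,0],[0,-0.4,0,0,0]]'; python3 -c "
from h import *
go(.404,-.375,.278,-.779)"; python3 jog.py '[[0,-0.4,0,0,0],[0,-0.4,0,0,0],[0,0,0,0,0],[0,0,0,0,0],[0,0,-0.8,0,0],[0,0,-0.8,0,0],[0,0,-0.8,0,0],[0,0,0,0,0]]'
python3 - <<'E'
from h import *
go(.448,.409,.1)
t=grab('top');s=grab('side')
a=cv2.resize(t['img'][140:265,300:430],None,fx=3,fy=3,interpolation=2);b=cv2.resize(s['img'][60:185,230:365],None,fx=3,fy=3,interpolation=2)
cv2.imwrite('pics/l1.png',np.hstack([a,b]))
E
```

```text
time: 23.45
tool_pos: [0.4966, -0.2832, 0.2801]
ee_rot: [0.925, -0.379, 0.002, 0.001]
ft_force: [-0.2, -0.8, -0.4]
finger_gap: -0.0003
finger_force: 0.2
t 23.45 pos [ 0.4966 -0.2832  0.2801] yaw -0.778 gap -0.0003 q6 1.623 F [-0.2 -0.8 -0.4]
d tool [-0.0015  0.1303  0.0021] turn 0.001
time: 24.25
tool_pos: [0.524, -0.257, 0.405]
ee_rot: [0.925, -0.38, 0.006, 0.002]
ft_force: [0.9, -0.5, -0.1]
finger_gap: 0.0003
finger_force: 0.0
t 24.25 pos [ 0.524 -0.257  0.405] yaw -0.78 gap 0.0003 q6 1.692 F [ 0.9 -0.5 -0.1]
d tool [-0.5263 -0.4197  0.2989] turn None
```

View pics/l1.png

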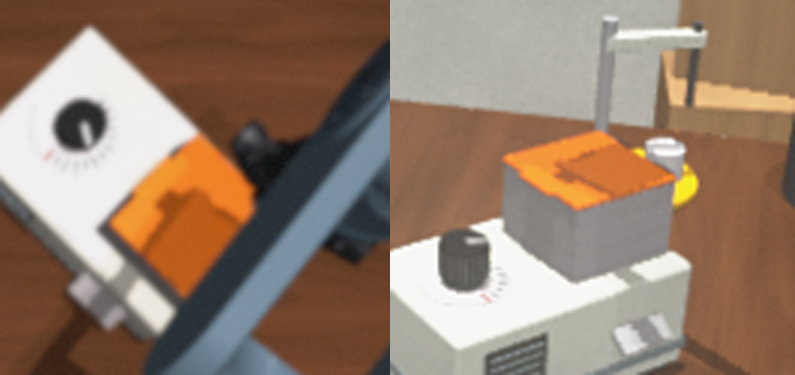

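The lid lies flat on the rim at (590,170) in the side crop. Next I'll unwind the wrist and head to the console.

Scaled: -0.15 rad is -0.0477.

```bash
python3 jog.py '[[0,0,0,-0.0477,0],[0,0,0,-0.0477,0],[0,0,0,-0.0477,0],[0,0,0,-0.0477,0],[0,0,0,-0.0477,0],[0,0,0,0,0]]'; python3 jog.py '[[-0.1,-0.9,0,0,0],[-0.1,-0.9,0,0,0],[-0.1,-0.9,0,0,0],[-0.1,-0.9,0,0,0],[-0.1,-0.9,0,0,0],[-0.1,-0.9,0,0,0],[-0.1,-0.9,0,0,0],[-0.1,-0.9,0,0,0],[-0.1,-0.9,0,0,0],[-0.1,-0.9,0,0,0],[-0.1,-0.9,0,0,0],[-0.1,-0.9,0,0,0]]'; python3 -c "
from h import *
go(.448,.409,.1)"
```

```text
time: 24.95
tool_pos: [0.522, -0.2551, 0.395]
ee_rot: [1.0, -0.014, -0.001, -0.001]
ft_force: [-0.2, -0.7, 0.8]
finger_gap: 0.0002
finger_force: 0.0
time: 26.15
tool_pos: [0.4778, 0.2879, 0.3958]
ee_rot: [1.0, -0.017, -0.001, 0.0]
ft_force: [-0.2, 0.7, 1.0]
finger_gap: 0.0001
finger_force: 0.0
t 26.15 pos [0.4778 0.2879 0.3958] yaw -0.034 gap 0.0001 q6 1.935 F [-0.2  0.7  1. ]
d tool [-0.0336 -0.1202  0.2958] turn None
```

Scaled: 0.045 m is 0.9, -0.04 m is -0.8.

```bash
python3 jog.py '[[-0.22,-0.8,0,0,0],[-0.22,-0.8,0,0,0],[-0.22,-0.8,0,0,0],[0,0,0.9,0,0],[0,0,0.9,0,0],[0,0,0.9,0,0],[0,0,0.9,0,0],[0,0,0.9,0,0],[0,0,0.9,0,0],[0,0,0.5,0,0],[0,0,0,0,0],[0,0,0,0,0]]'; python3 -c "
from h import *
go(.448,.409,.075)"
```

```text
time: 27.35
tool_pos: [0.449, 0.407, 0.1016]
ee_rot: [1.0, -0.016, -0.001, 0.0]
ft_force: [0.4, 0.4, 0.3]
finger_gap: -0.0001
finger_force: 0.0
t 27.35 pos [0.449  0.407  0.1016] yaw -0.032 gap -0.0001 q6 2.144 F [0.4 0.4 0.3]
d tool [-0.0011 -0.0019  0.0266] turn None
```

Scaled: 0.026 m is 0.52, 0.015 m is 0.3.

```bash
python3 jog.py '[[-0.02,-0.04,0.52,0,0],[0,0,0.3,0,0],[0,0,0.16,0,0],[0,0,0.13,0,0],[0,0,0,0,0],[0,0,0,0,0]]'; python3 -c "
from h import *
go(.448,.409,.047)"
```

```text
time: 27.95
tool_pos: [0.4486, 0.4097, 0.0506]
ee_rot: [1.0, -0.015, 0.0, 0.0]
ft_force: [-11.3, -8.9, 26.3]
finger_gap: -0.0001
finger_force: 12.9
t 27.95 pos [0.4486 0.4097 0.0506] yaw -0.029 gap -0.0001 q6 2.145 F [-11.3  -8.9  26.3]
d tool [-0.0006  0.0007  0.0036] turn None
```

Scaled: -0.003 m is -0.06.

```bash
for i in 1 2 3 4 ; do python3 jog.py '[[0,0,-0.06,0,0],[0,0,0,0,0]]' | egrep 'pos|ft_f'; done
python3 - <<'E'
from h import *
s=grab('side');cv2.imwrite('pics/k1.png',cv2.resize(s['img'][290:384,220:320],None,fx=6,fy=6,interpolation=2))
E
```

```text
tool_pos: [0.449, 0.4099, 0.0515]
ft_force: [-1.7, -0.3, 3.9]
tool_pos: [0.449, 0.4099, 0.0534]
ft_force: [-0.2, 0.0, 2.5]
tool_pos: [0.4487, 0.4096, 0.0557]
ft_force: [1.2, -0.2, 2.4]
tool_pos: [0.448, 0.4092, 0.0582]
ft_force: [0.5, -0.3, 0.1]
```

View pics/k1.png

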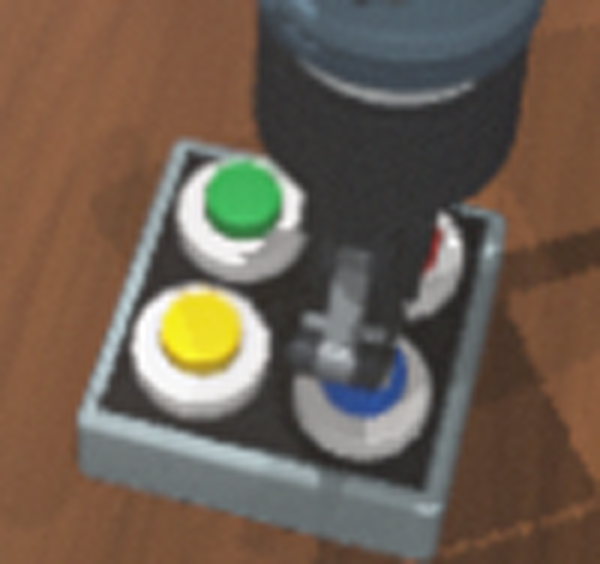

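The force came on at about 0.0565 m, followed the spring to 3.9 N, and hit the bottom at about 0.0513 m. So blue was fully pressed and released, with a TCP reading bias of about 4 mm. The picture shows the tip at (340,350) on the blue key only. Yellow is next.

Scaled: -0.02 m is -0.4, 0.018 m is 0.36.

```bash
python3 jog.py '[[0,0,-0.4,0,0],[0.36,0,0,0,0],[0.36,0.01,0,0,0],[0.36,0,0,0,0],[0,0,0,0,0],[0,0,0,0,0]]'; python3 -c "
from h import *
go(.501,.4065,.048)"
```

```text
time: 29.4
tool_pos: [0.5015, 0.4069, 0.0776]
ee_rot: [1.0, -0.015, -0.001, 0.0]
ft_force: [-0.2, 0.4, -0.8]
finger_gap: 0.0002
finger_force: 0.0
t 29.4 pos [0.5015 0.4069 0.0776] yaw -0.03 gap 0.0002 q6 2.099 F [-0.2  0.4 -0.8]
d tool [-0.0004  0.0004  0.0296] turn None
```

Press yellow and release, then move to green at (0.499, 0.3525).

Scaled: 0.015 m is 0.3, 0.008 m is 0.16.

```bash
python3 jog.py '[[0,0,0.3,0,0],[0,0,0.16,0,0],[0,0,0.132,0,0],[0,0,0,0,0],[0,0,0,0,0]]'|egrep 'pos|ft_f'; python3 jog.py '[[0,0,-0.2,0,0],[0,0,-0.4,0,0],[0,0,0,0,0],[0,0.36,0,0,0],[0,0.36,0,0,0],[0,0.36,0,0,0],[0,0,0,0,0],[0,0,0,0,0]]';python3 -c "
from h import *
go(.499,.3525,.048)"
```

```text
tool_pos: [0.5009, 0.4073, 0.0507]
ft_force: [-9.4, -5.5, 20.7]
time: 30.7
tool_pos: [0.5002, 0.3532, 0.0778]
ee_rot: [1.0, -0.015, -0.0, 0.0]
ft_force: [0.6, 0.1, 0.3]
finger_gap: -0.0001
finger_force: 0.0
t 30.7 pos [0.5002 0.3532 0.0778] yaw -0.03 gap -0.0001 q6 2.022 F [0.6 0.1 0.3]
d tool [-0.0011  0.0007  0.0298] turn None
```

Scaled: 0.015 m is 0.3, 0.008 m is 0.16.

```bash
python3 jog.py '[[-0.02,0,0.3,0,0],[0,0,0.16,0,0],[0,0,0.136,0,0],[0,0,0,0,0],[0,0,0,0,0]]'|egrep 'pos|ft_f'; python3 jog.py '[[0,0,-0.2,0,0],[0,0,-0.4,0,0],[0,0,-0.8,0,0],[0,0,-0.8,0,0],[0,0,-0.8,0,0],[0,0,0,0,0]]';python3 - <<'E'
from h import *
t=grab('top');s=grab('side')
a=cv2.resize(t['img'][140:265,270:400],None,fx=3,fy=3,interpolation=2);b=cv2.resize(s['img'][60:185,230:365],None,fx=3,fy=3,interpolation=2)
cv2.imwrite('pics/e1.png',np.hstack([a,b]))
E
```

```text
tool_pos: [0.4991, 0.3539, 0.0507]
ft_force: [-9.6, -4.5, 21.7]
time: 31.8
tool_pos: [0.5028, 0.3553, 0.2053]
ee_rot: [1.0, -0.014, 0.005, -0.002]
ft_force: [0.7, 0.3, 0.8]
finger_gap: 0.0001
finger_force: 0.0
```

View pics/e1.png

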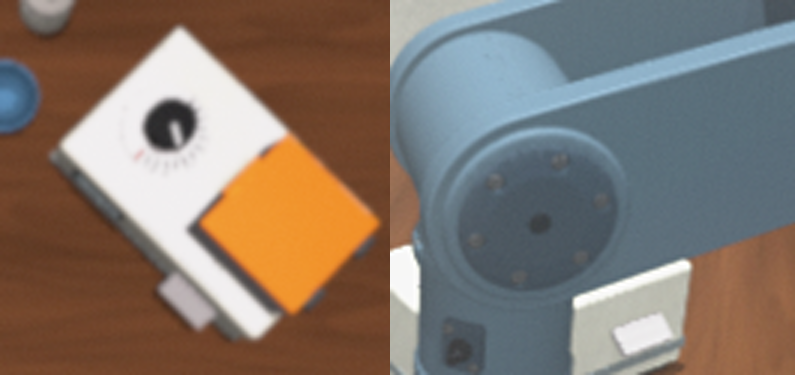

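The lid is shut at (290,225), the ring line still points to the fourth mark, and all three keys were pressed in order. Handing in.

```bash
python3 -c "
from workcell import r
print(r.finish_job())"
```

```text
the job is handed in; nothing more can be done
None
```

The job is handed in, though no verdict came back: the ring was turned home and backed off about 1.05 rad (my camera readings of the line spread from about 1.0 to 1.18), both bars present are in the hopper with the lid shut, and blue, yellow and green were pressed in order without pressing red.

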